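# Run a fingertip along the stone tray to shut its lids

## Task

Shut the five lids of the stone tray with blue lids: start at its red-dot end and run the tips of the closed fingers lightly along the row, folding the lids down flat one after another in that order. Do not lift the tray, push it along or press hard on it, and leave the white-lidded tray, with its lids open, the loupe and the brass stone holder where they are.

Things in the scene. Friction and masses are not known exactly. Their poses are not given: they have to be found in the camera images.
- blue_tray: loose black tray with five blue-framed lids, about 0.75 kg, 44 mm wide (x), five cells in a row along y from -107.5 to +107.5 mm, then at the -y end a solid tab to -137.5 mm with a red dot. Origin: centre of the cells' underside, on the mat. Tray top z = 24 mm, top of shut lids z = 27 mm. Hinges lie across the row at y = -105, -63, -21, +21, +63 mm, z = 25.5 mm
- blue_lid1 (a joint): hinge angle of the blue lid number 1 counted from the red-dot end: 0 = shut flat, about 0.8 to 1.3 at the start (open); stays where it is left, its stiff hinge needs 0.006 N m to move
- blue_lid2 (a joint): hinge angle of the blue lid number 2 counted from the red-dot end: 0 = shut flat, about 0.8 to 1.3 at the start (open); stays where it is left, its stiff hinge needs 0.006 N m to move
- blue_lid3 (a joint): hinge angle of the blue lid number 3 counted from the red-dot end: 0 = shut flat, about 0.8 to 1.3 at the start (open); stays where it is left, its stiff hinge needs 0.006 N m to move
- blue_lid4 (a joint): hinge angle of the blue lid number 4 counted from the red-dot end: 0 = shut flat, about 0.8 to 1.3 at the start (open); stays where it is left, its stiff hinge needs 0.006 N m to move
- blue_lid5 (a joint): hinge angle of the blue lid number 5 counted from the red-dot end: 0 = shut flat, about 0.8 to 1.3 at the start (open); stays where it is left, its stiff hinge needs 0.006 N m to move
- blue_dot (a point): red dot, 18 mm across, on the blue tray's end tab at y = -123.5 mm on its centre line, 24 mm above the mat: the end to start from
- blue_row_end (a point): far end of the blue row: free edge of lid 5 when shut, on the centre line, y = +102 mm, 27 mm above the mat (top of the shut lid). Each lid is 34 mm wide (x), 39 mm long, 3 mm thick and, shut, runs from its hinge towards +y; open, it slants up from its hinge, so a fingertip moving low along the row towards +y folds it down
- white_tray: an identical tray with five white-framed lids standing open (sizes and axes as blue_tray; open lids reach up to 68 mm above the table); to be left alone
- white_lid1 (a joint): hinge angle of the white lid number 1 counted from the red-dot end: 0 = shut flat, about 0.8 to 1.3 at the start (open); stays where it is left, its stiff hinge needs 0.006 N m to move
- white_lid2 (a joint): hinge angle of the white lid number 2 counted from the red-dot end: 0 = shut flat, about 0.8 to 1.3 at the start (open); stays where it is left, its stiff hinge needs 0.006 N m to move
- white_lid3 (a joint): hinge angle of the white lid number 3 counted from the red-dot end: 0 = shut flat, about 0.8 to 1.3 at the start (open); stays where it is left, its stiff hinge needs 0.006 N m to move
- white_lid4 (a joint): hinge angle of the white lid number 4 counted from the red-dot end: 0 = shut flat, about 0.8 to 1.3 at the start (open); stays where it is left, its stiff hinge needs 0.006 N m to move
- white_lid5 (a joint): hinge angle of the white lid number 5 counted from the red-dot end: 0 = shut flat, about 0.8 to 1.3 at the start (open); stays where it is left, its stiff hinge needs 0.006 N m to move
- mat: fixed green bench mat under the trays and the holder, 250 x 300 mm, 3 mm thick; origin at the centre of its underside, on the table
- loupe: loose black folding loupe: a barrel 32 mm in diameter, 24 mm high, standing on the table, with a steel leaf 18 mm wide, 5 mm thick reaching to 57 mm from the barrel's axis along its +x; origin at the foot of the barrel's axis
- holder: loose brass stone holder, foot 34 mm in diameter, 51 mm high with a clear stone on top, standing upright on the mat beside or between the trays; origin at the centre of its underside

How it is judged:
On the way, in this order (a step that is already met when the one before it is completed fails the run):
1. blue lid 1 from the red-dot end is folded down (below 0.35 rad) before the next (value of joint blue_lid1 below 0.35 rad), for 0.1 s.
2. blue lid 2 from the red-dot end is folded down (below 0.35 rad) before the next (value of joint blue_lid2 below 0.35 rad), for 0.1 s.
3. blue lid 3 from the red-dot end is folded down (below 0.35 rad) before the next (value of joint blue_lid3 below 0.35 rad), for 0.1 s.
4. blue lid 4 from the red-dot end is folded down (below 0.35 rad) before the next (value of joint blue_lid4 below 0.35 rad), for 0.1 s.
5. blue lid 5 from the red-dot end is folded down (below 0.35 rad) before the next (value of joint blue_lid5 below 0.35 rad), for 0.1 s.
At the end, for the whole second after the job is handed in: All five blue lids lie shut (each within 0.15 rad of flat); the blue tray stands on the mat within 20 mm of where it was; the white tray, loupe and holder are upright within 15 mm of their places and the white lids still stand open (above 0.6 rad) (value of joint each of blue_lid1, blue_lid2, blue_lid3, blue_lid4, blue_lid5 below 0.15 rad and value of joint each of white_lid1, white_lid2, white_lid3, white_lid4, white_lid5 above 0.6 rad and distance of blue_tray from where it was at the start of the episode below 0.02 m and distance of each of white_tray, loupe, holder from where it was at the start of the episode below 0.015 m and height (world z) of blue_tray below 0.008 m and angle between each of holder, loupe's own z axis and vertical below 0.15 rad and linear speed of blue_tray below 0.01 m/s); the robot touches nothing.
It fails at once if the blue tray is lifted or tipped (height (world z) of blue_tray above 0.011 m or angle between blue_tray's own z axis and vertical above 0.15 rad).
It fails at once if the blue tray is pushed more than 20 mm along the mat (distance of blue_tray from where it was at the start of the episode above 0.02 m).
It fails at once if the tray is pressed hard (more than 25 N) (contact force between any of the arm, the fingers and blue_tray above 25 N).
It fails at once if the white tray is disturbed: moved more than 15 mm, or one of its lids closed below 0.6 rad (value of joint any of white_lid1, white_lid2, white_lid3, white_lid4, white_lid5 below 0.6 rad or distance of white_tray from where it was at the start of the episode above 0.015 m).
It fails at once if the loupe or the stone holder is moved more than 15 mm, lifted or knocked over (distance of any of loupe, holder from where it was at the start of the episode above 0.015 m or angle between any of loupe, holder's own z axis and vertical above 0.3 rad).
It also fails if it takes over 38 s, if anything falls off the work surface, if the arm or the gripper's body presses on something with over 40 N, if the wrist force passes 120 N, or if a joint passes its speed limit or range.

## Robot

A 6-joint arm with a two-finger parallel gripper is mounted at the origin on the work surface. World frame = base frame: x ahead of the robot, y to its left, z up, the work surface at z = 0. Lengths are in m, angles in rad, forces in N, time in s.
With the tool pointing down it reaches from about 0.25 to 0.775 m from the base axis. Payload 4 kg.
Tool frame: the origin (TCP) lies midway between the tips of the shut fingers; the grasp point (between the pads) lies 19 mm behind it; z points along the fingers, y is the line along which they close (so a half turn about z gives the same grasp; the last joint's range is limited). The gripper opens to 85 mm and grips with 20 to 120 N. Pads are 22 mm wide; open, the fingers measure 114 mm over their backs; the gripper's body (76 mm by 85 mm) begins 54 mm behind the grasp point. The pads swing forward as they close: fully open they stand 13 mm farther back than shut.
Start: joints at [-1.232, 0.087, 1.371, -0, 1.684, -0.103], TCP at [0.235, -0.497, 0.231] pointing down, gripper open.
Joint ranges: [-3.1, 3.1], [-0.76, 2.03], [0.27, 2.55], [-1.08, 4.22], [0.17, 2.65], [-2.57, 2.57]. Speed limits (rad/s): [2.79, 2.79, 3.14, 3.14, 3.14, 3.14].

## Interface

Orientations are given as a unit quaternion [x, y, z, w].
In Python, from plant import bot, cams gives the robot as it stands. The module is installed in compiled form; this text tells all that it offers.
- The arm moves only by the tool carry_out, never from a script. Its argument "plan" is a list that holds one entry, the list of rows, each a list of 4 numbers: the shift along the world's x, y, z in cm, then the turn about the world's z in rad. In form: [[[x, y, z, roll], ...]]. A call has 1 to 12 rows; each row shifts and turns the commanded pose from where the row before left it; what a row does not reach is not made up. A row lasts 1/10 s, in which the tool goes at most 50 mm and 8.59 degrees, less where a joint would pass 70% of its speed; a pose out of reach is approached as far as the arm can. A call is refused whole if a number of a shift passes 5 or a number of a turn 0.15, either way. A call with a gripper value outside its range is refused whole. "jaw" is the finger opening in cm, from 0 to 8.54, set as the call begins (left out, the last holds). The fingers move at their own pace and stop on an object; "squeeze" is the grip in N (left out, the last holds). Time passes only in rows, so rows that do not move let the fingers close. It gives the time, the measured TCP pose, the force, the opening and the grip force at its end, in the units of the state.
- bot.sense(): the state, without advancing time (a new reading comes with each control period).
- cams.grab_frame(name): name is "scene" or "top"; returns a dict with "frame" (384x512x3 uint8, red, green, blue), "vertical_fov" (degrees; the focal length in pixels is half the picture's height over the tangent of half this angle, whatever the lens; pixels are square), "cx", "cy" (the principal point, pixels), "dist_coeffs" ([k1, k2, p1, p2, k3] as OpenCV has them; the pictures are not rectified), "R" (3x3) and "t" (3): a world point X has camera coordinates R X + t. Camera axes: x right, y down, z forward; pixel columns grow to the right and rows downward; lengths in m; the calibration is good to about 2 mm. A picture is of the moment at which its call begins. There is no depth.
- bot.hand_in(): hands the job in; it is judged then, once.
The state is a dict: "clock": time; "joint_positions": joint angles; "qvel": joint speeds; "effort": joint torques, N m; "tool_pos": TCP position; "ee_rot": TCP orientation; "wrist_force": force on the tool from outside, world axes, zero at the start; "wrist_torque": the same for the moment, N m; "finger_gap": finger opening in m; "grasp_force": force on a finger pad.
Only numpy, scipy, OpenCV 4.12 (cv2) and the standard library are available. Lean on these libraries where they do the work, as an engineer would, in place of code of your own. Each camera call takes 0.05 s, during which the arm holds its last target. There are 200 camera calls.

## Working session

There is one attempt and no reset: what is moved stays moved. The work goes in short steps, Python scripts to look and compute and a tool call to move; the robot and the scene stay as the last step left them, time stands still between calls to the robot, and variables do not carry over. Pictures are saved under pics/ and viewed, at most 10 in all, crops included, and the job is handed in when it is done.

Besides the shell and the picture viewer there is one more tool, called after ">>>" as name([rows], argument=value, ...), one row to a line, values as JSON. carry_out: Moves the arm, as the interface text tells. Its arguments: {"type":"object","properties":{"plan":{"type":"array","items":{"type":"array","items":{"type":"array","items":{"type":"number"}}}},"jaw":{"type":"number"},"squeeze":{"type":"number"}},"required":["plan"]}

```bash
mkdir -p pics
python3 - <<'E'
from plant import bot,cams
import cv2,pickle
d={}
for n in("scene","top"):
    f=cams.grab_frame(n);d[n]=f
    cv2.imwrite(f"pics/{n}0.png",cv2.cvtColor(f["frame"],cv2.COLOR_RGB2BGR))
    print(n,f["vertical_fov"],f["cx"],f["cy"],f["dist_coeffs"],f["R"],f["t"])
pickle.dump(d,open("f0.pkl","wb"))
print(bot.sense())
E
```

```text
scene 53.65111497750516 253.2848835588552 196.3929556124019 [-0.07678851  0.          0.          0.          0.        ] [[ 0.54261377  0.83980808  0.01710802]
 [ 0.60878719 -0.37915128 -0.69686617]
 [-0.57874731  0.38854433 -0.71699711]] [-0.35350257 -0.25719484  1.06196192]
top 42.00591377559368 248.0317963115849 197.6363569232753 [-0.21033045  0.          0.          0.          0.        ] [[ 0.00167821 -0.99998693  0.00482863]
 [-0.99749494 -0.00201546 -0.07070911]
 [ 0.07071792 -0.00469787 -0.99748529]] [0.10214975 0.57207987 1.04018265]
{'clock': 0.1, 'joint_positions': array([-1.23211931e+00,  8.79032556e-02,  1.37212741e+00,  2.49366326e-05,
        1.68358809e+00, -1.03107651e-01]), 'qvel': array([ 0.00099855, -0.00126518, -0.003272  , -0.00170141,  0.00039346,
       -0.00014999]), 'effort': array([ 1.85142555e-03, -3.53012180e+01, -3.14220250e+01, -2.09122018e-04,
        7.91277591e-03, -1.81262834e-06]), 'tool_pos': array([ 0.2350039 , -0.49676946,  0.23023173]), 'ee_rot': array([ 9.75701522e-01,  2.19101606e-01, -1.06741787e-04, -1.00749020e-03]), 'wrist_force': array([0.0124971 , 0.05742032, 0.47724754]), 'wrist_torque': array([-0.05008698, -0.03034307,  0.05830593]), 'grasp_force': 0.0, 'finger_gap': 0.08556341474024699}
```

View pics/top0.png

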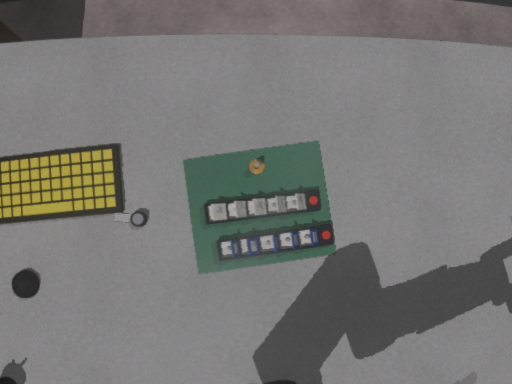

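View pics/scene0.png

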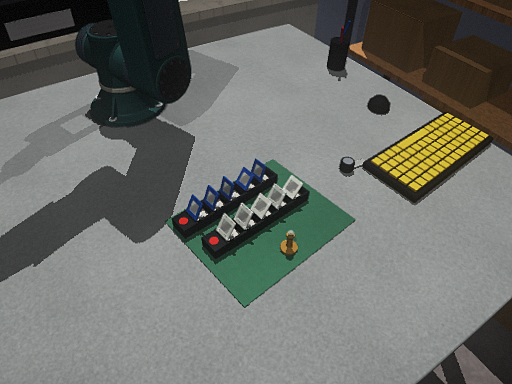

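The top view shows the blue tray with its red dot at about (326,235) and its row running left to (220,248). The white tray lies parallel with its dot at (313,200), the holder is at (257,166) and the loupe at (138,218).

```bash
cat > h.py <<'E'
import numpy as np,cv2
def K(f):
    F=192/np.tan(np.radians(f["vertical_fov"]/2));return np.array([[F,0,f["cx"]],[0,F,f["cy"]],[0,0,1]])
def ray(f,p):
    u=cv2.undistortPoints(np.array(p,float).reshape(-1,1,2),K(f),np.array(f["dist_coeffs"],float))[:,0]
    R=np.array(f["R"]);c=-R.T@np.array(f["t"]);return c,np.c_[u,np.ones(len(u))]@R
def plane(f,p,z):
    c,d=ray(f,p);return c+d*((z-c[2])/d[:,2])[:,None]
def two(f,p,g,q):
    c,d=ray(f,[p]);e,h=ray(g,[q]);s=np.linalg.lstsq(np.c_[d[0],-h[0]],e-c,rcond=None)[0]
    a=c+s[0]*d[0];b=e+s[1]*h[0];return (a+b)/2,np.linalg.norm(a-b)
def blobs(m,amin):
    n,l,s,c=cv2.connectedComponentsWithStats(m.astype(np.uint8));return [(c[i],s[i,4],l==i) for i in range(1,n) if s[i,4]>=amin]
def hsv(f):return cv2.cvtColor(f["frame"],cv2.COLOR_RGB2HSV).astype(int)
E
python3 - <<'E'
from h import *
import pickle
d=pickle.load(open("f0.pkl","rb"));T,S=d["top"],d["scene"]
D={}
for n,f in d.items():
    h=hsv(f);m=((h[...,0]<8)|(h[...,0]>172))&(h[...,1]>170)&(h[...,2]>90)
    D[n]=sorted([b[0] for b in blobs(m,15)],key=lambda c:c[0]);print(n,[(b[0].round(1),b[1]) for b in blobs(m,15)])
    for b in D[n]:print(plane(f,[b],.027).round(4))
# dark trays in top view
h=hsv(T);m=(h[...,2]<45)&(h[...,1]<140);m[:140]=0;m[275:]=0;m[:,:190]=0;m[:,340:]=0
# blue lids
b=(h[...,0]>105)&(h[...,0]<130)&(h[...,1]>120)&(h[...,2]>50)
print([(x[0].round(1),x[1]) for x in blobs(b,5)])
h2=hsv(S);b2=(h2[...,0]>105)&(h2[...,0]<130)&(h2[...,1]>120)&(h2[...,2]>50)
print([(x[0].round(1),x[1]) for x in blobs(b2,15)])
for x in blobs(m,40):
    ys,xs=np.nonzero(x[2]);P=plane(T,np.c_[xs,ys],.027)[:,:2]
    print(x[0].round(1),x[1],cv2.minAreaRect((P*1000).astype(np.float32)))
big=cv2.resize(T["frame"][150:270,195:340],None,fx=5,fy=5,interpolation=cv2.INTER_CUBIC)
cv2.imwrite("pics/crop.png",cv2.cvtColor(big,cv2.COLOR_RGB2BGR))
E
```

```text
scene [(array([182.9, 220.5]), np.int32(53)), (array([213.5, 240.3]), np.int32(61))]
[[ 0.4925 -0.0603  0.027 ]]
[[ 0.5662 -0.0332  0.027 ]]
top []
[(array([315. , 229.7]), np.int32(6)), (array([310.8, 235. ]), np.int32(6)), (array([312.3, 243. ]), np.int32(9)), (array([293.4, 245.6]), np.int32(10))]
[(array([346.4,  26.6]), np.int32(28)), (array([250.9, 174.4]), np.int32(279)), (array([226.7, 187.5]), np.int32(135)), (array([210.7, 197. ]), np.int32(151)), (array([193.9, 207.2]), np.int32(161))]
```

View pics/crop.png

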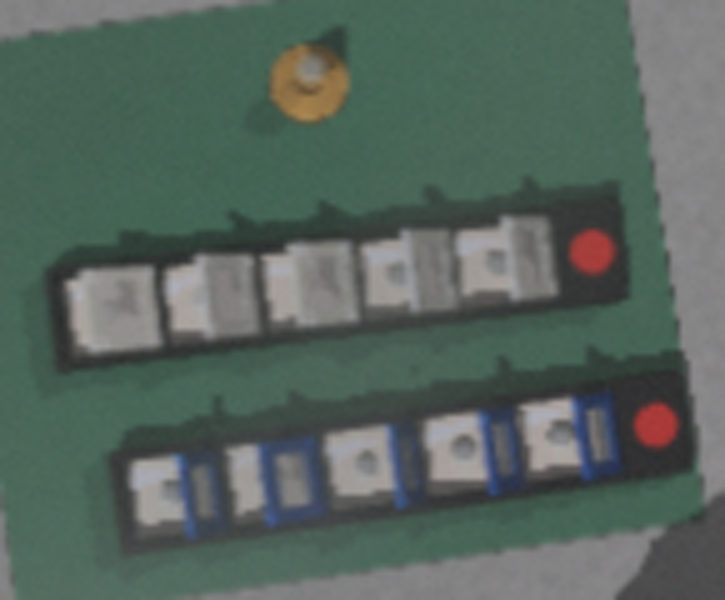

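The crop shows the blue dot at (657,425), tray corners at about (684,372), (694,470), (126,552) and (113,455), and the white dot at (592,252). The lids stand open, hinged on their red-dot side. The holder is beyond the white tray.

Run:
```python
from h import *
import pickle
d=pickle.load(open("f0.pkl","rb"));T,S=d["top"],d["scene"]
h=hsv(T);m=((h[...,0]<10)|(h[...,0]>170))&(h[...,1]>150)&(h[...,2]>70);m[:150]=0;m[270:]=0
print([(x[0].round(1),x[1]) for x in blobs(m,10)])
p=lambda q:(np.array(q,float)+.5)/5-.5+[195,150]
q=[(657,425),(684,372),(694,470),(126,552),(113,455),(592,252),(52,275),(62,370),(628,295),(618,195)]
P=plane(T,p(q),.027);print(P.round(4))
bd=[x[0] for x in blobs(m,10)]
for b,s in ((p(q[0]),(182.9,220.5)),(p(q[5]),(213.5,240.3))):print("2view",two(T,b,S,s))
far=(P[3]+P[4])/2;tab=(P[1]+P[2])/2;v=(far-tab)[:2];L=np.linalg.norm(v);v/=L
print("len",L,"wid",np.linalg.norm(P[1]-P[2]),np.linalg.norm(P[3]-P[4]),"dir",v,"yaw",np.arctan2(-v[0],v[1]))
v2=(far-P[0])[:2];print("dot->far",np.linalg.norm(v2),v2/np.linalg.norm(v2))
w=((P[6]+P[7])/2-P[5])[:2];print("white",np.linalg.norm(w),w/np.linalg.norm(w))
print("holder",plane(T,[p((310,82))],.006))
print("gap blue->white edge", (P[7]-P[0])[:2]@[v[1],-v[0]],(P[8]-P[0])[:2]@[v[1],-v[0]])
```

```text
[(array([313. , 199.9]), np.int32(46)), (array([325.6, 234.5]), np.int32(50))]
[[ 0.4935 -0.0614  0.027 ]
 [ 0.5159 -0.0731  0.027 ]
 [ 0.4745 -0.0771  0.027 ]
 [ 0.4403  0.1622  0.027 ]
 [ 0.4809  0.1678  0.027 ]
 [ 0.5667 -0.0341  0.027 ]
 [ 0.5565  0.1939  0.027 ]
 [ 0.5165  0.1894  0.027 ]
 [ 0.5485 -0.0493  0.027 ]
 [ 0.5909 -0.0454  0.027 ]]
2view (array([ 0.49364628, -0.0609651 ,  0.02844954]), np.float64(0.00043049224435061183))
2view (array([ 0.56674106, -0.03375894,  0.02789118]), np.float64(0.0005519232638685268))
len 0.24253381182478345 wid 0.04159930755952817 0.041018907834301274 dir [-0.14260855  0.98977917] yaw 0.14309640514549363
dot->far 0.2287420979089078 [-0.14400384  0.98957713]
white 0.227741990912933 [-0.13238323  0.99119861]
holder [[0.64142115 0.0847503  0.006     ]]
gap blue->white edge 0.05850345623056559 0.056084658658455765
```

The blue dot is at (0.4935, -0.061, 0.027) by both views, and the row direction is (-0.143, 0.990). I'll move over the dot with the fingers closing, aligned with the row.

>>> carry_out([
  [[2.15, 3.63, 0, -0.025], [2.15, 3.63, 0, -0.025], [2.15, 3.63, 0, -0.025], [2.15, 3.63, 0, -0.025], [2.15, 3.63, 0, -0.025], [2.15, 3.63, 0, -0.025], [2.15, 3.63, 0, -0.025], [2.15, 3.63, 0, -0.025], [2.15, 3.63, 0, -0.025], [2.15, 3.63, 0, -0.025], [2.15, 3.63, 0, -0.025], [2.15, 3.63, 0, -0.025]],
], jaw=0, squeeze=20)

```text
clock: 1.3
tool_pos: [0.4935, -0.0599, 0.2309]
ee_rot: [0.998, 0.07, -0.0, 0.0]
wrist_force: [0.8, -0.3, -0.3]
finger_gap: 0.0003
grasp_force: 0.0
```

>>> carry_out([
  [[0.14, -1.0, -3, 0], [0, 0, -4, 0], [0, 0, -4, 0], [0, 0, -4, 0], [0, 0, -2, 0], [0, 0, -1, 0], [0, 0, 0, 0], [0, 0, 0, 0]],
])

```text
clock: 2.1
tool_pos: [0.4954, -0.0719, 0.0525]
ee_rot: [0.997, 0.071, 0.001, 0.0]
wrist_force: [0.1, -0.6, -0.0]
finger_gap: -0.0001
grasp_force: 0.0
```

Run:
```python
from plant import bot,cams
from h import *
s=bot.sense();print(s["tool_pos"],s["wrist_force"],s["clock"])
f=cams.grab_frame("scene")
big=cv2.resize(f["frame"][110:270,130:340],None,fx=3.7,fy=3.7,interpolation=cv2.INTER_CUBIC)
cv2.imwrite("pics/s1.png",cv2.cvtColor(big,cv2.COLOR_RGB2BGR))
R,_=cv2.Rodrigues(np.array(f["R"]));print((cv2.projectPoints(s["tool_pos"][None],R,np.array(f["t"]),K(f),np.array(f["dist_coeffs"],float))[0].ravel()-[130,110])*3.7)
```

```text
[ 0.49544331 -0.0718668   0.05253029] [ 0.1081169  -0.57466383 -0.01313052] 2.1
[171.80443849 388.83852445]
```

View pics/s1.png

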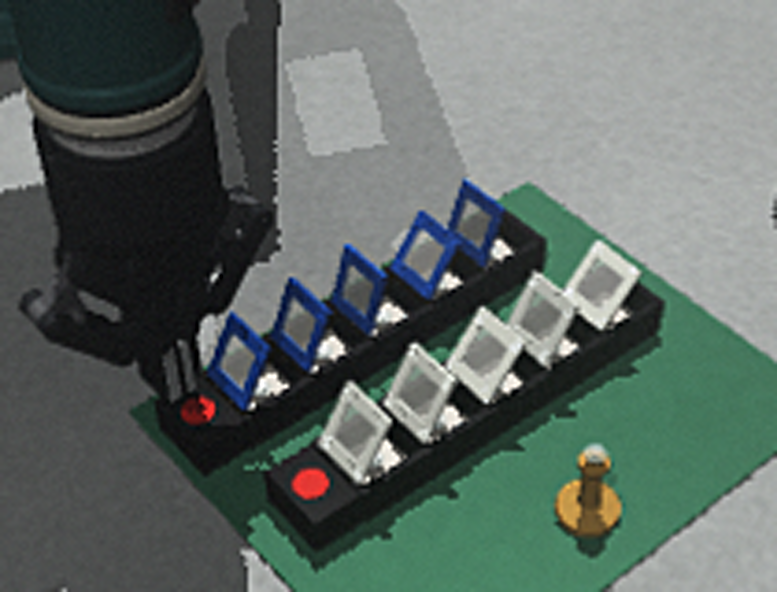

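The closed fingertips are just above the tab, beside the red dot at (197,408) and in line with the blue row. Now I'll fold lid 1 with a descending sweep.

>>> carry_out([
  [[-0.14, 0.99, -0.5, 0], [-0.07, 0.5, -0.5, 0], [-0.07, 0.5, 0, 0], [-0.05, 0.35, -0.12, 0], [-0.05, 0.35, -0.12, 0], [-0.05, 0.35, -0.12, 0], [-0.05, 0.35, -0.12, 0], [-0.05, 0.35, -0.12, 0], [-0.05, 0.35, -0.12, 0], [-0.05, 0.35, -0.12, 0], [-0.05, 0.35, -0.12, 0], [0, 0, 0, 0]],
])

```text
clock: 3.35
tool_pos: [0.4874, -0.0231, 0.0314]
ee_rot: [0.997, 0.071, -0.0, -0.0]
wrist_force: [-0.0, 0.3, 0.0]
finger_gap: 0.0004
grasp_force: 0.0
```

Run:
```python
from plant import bot,cams
from h import *
s=bot.sense();print(s["tool_pos"],s["wrist_force"],s["clock"])
f=cams.grab_frame("scene")
big=cv2.resize(f["frame"][110:270,130:340],None,fx=3.7,fy=3.7,interpolation=cv2.INTER_CUBIC)
cv2.imwrite("pics/s2.png",cv2.cvtColor(big,cv2.COLOR_RGB2BGR))
h=hsv(f);m=((h[...,0]<8)|(h[...,0]>172))&(h[...,1]>170)&(h[...,2]>90)
print([(b[0].round(1),b[1]) for b in blobs(m,15)])
```

```text
[ 0.48744654 -0.02314786  0.03143447] [-0.04608037  0.27372945  0.01333285] 3.35
[(array([182.9, 220.6]), np.int32(45)), (array([213.8, 240.3]), np.int32(51))]
```

View pics/s2.png

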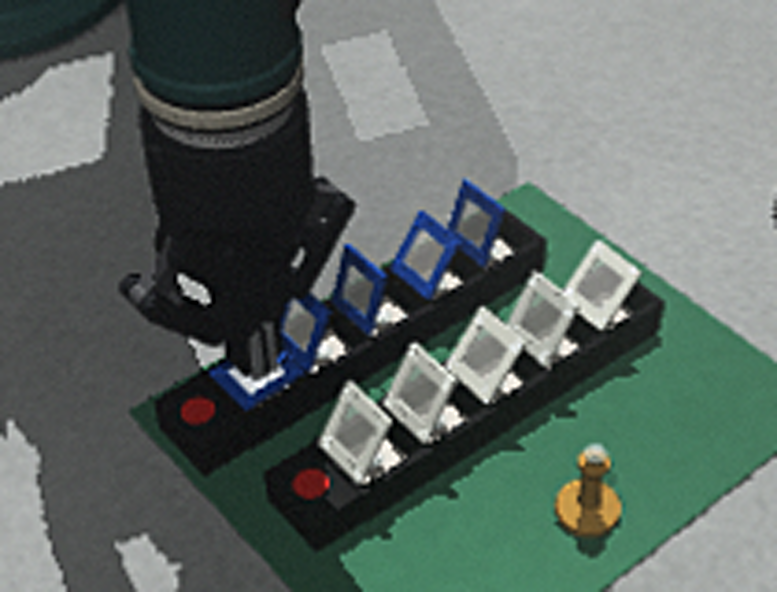

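Lid 1 lies flat under the fingers near (255,385). The red dot is still at (182.9,220.6) in the full frame, so the tray has not moved. I'll repeat the same 42 mm cycle for lid 2.

>>> carry_out([
  [[-0.06, 0.4, 0.4, 0], [-0.06, 0.4, 0.5, 0], [-0.06, 0.4, 0.06, 0], [-0.054, 0.37, -0.12, 0], [-0.054, 0.37, -0.12, 0], [-0.054, 0.37, -0.12, 0], [-0.054, 0.37, -0.12, 0], [-0.054, 0.37, -0.12, 0], [-0.054, 0.37, -0.12, 0], [-0.054, 0.37, -0.12, 0], [-0.054, 0.37, -0.12, 0], [0, 0, 0, 0]],
])

```text
clock: 4.6
tool_pos: [0.4813, 0.0185, 0.0314]
ee_rot: [0.997, 0.071, -0.0, -0.0]
wrist_force: [0.1, -0.3, -0.9]
finger_gap: -0.0003
grasp_force: 0.0
```

>>> carry_out([
  [[-0.06, 0.4, 0.4, 0], [-0.06, 0.4, 0.5, 0], [-0.06, 0.4, 0.06, 0], [-0.054, 0.37, -0.12, 0], [-0.054, 0.37, -0.12, 0], [-0.054, 0.37, -0.12, 0], [-0.054, 0.37, -0.12, 0], [-0.054, 0.37, -0.12, 0], [-0.054, 0.37, -0.12, 0], [-0.054, 0.37, -0.12, 0], [-0.054, 0.37, -0.12, 0], [0, 0, 0, 0]],
])

```text
clock: 5.8
tool_pos: [0.4752, 0.06, 0.0315]
ee_rot: [0.997, 0.071, -0.0, -0.0]
wrist_force: [0.1, 0.4, -0.2]
finger_gap: -0.0003
grasp_force: 0.0
```

Run:
```python
from plant import bot,cams
from h import *
s=bot.sense();print(s["tool_pos"],s["wrist_force"],s["clock"])
f=cams.grab_frame("scene")
big=cv2.resize(f["frame"][110:270,130:340],None,fx=3.7,fy=3.7,interpolation=cv2.INTER_CUBIC)
cv2.imwrite("pics/s3.png",cv2.cvtColor(big,cv2.COLOR_RGB2BGR))
h=hsv(f);m=((h[...,0]<8)|(h[...,0]>172))&(h[...,1]>170)&(h[...,2]>60)
print([(b[0].round(1),b[1]) for b in blobs(m,15)])
```

```text
[0.4752229  0.06002471 0.03145201] [ 0.09471663  0.3618385  -0.15597355] 5.8
[(array([183. , 220.5]), np.int32(46)), (array([213.5, 240.2]), np.int32(58))]
```

View pics/s3.png

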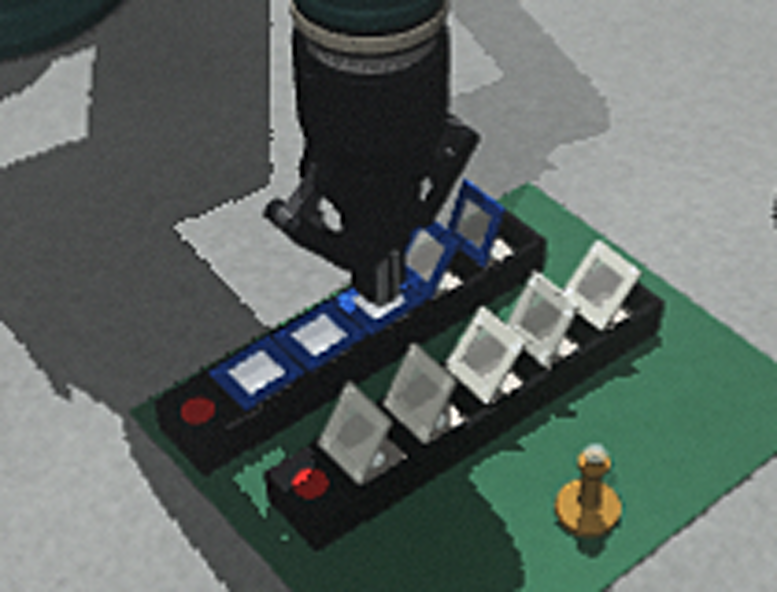

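Lids 1–3 lie flat (1 at (255,370), 2 at (318,335), 3 under the fingers at (380,300)). Lids 4 and 5 are open and the dot has not moved. Next are lids 4 and 5, with a little extra travel at the end, then a retreat upward.

>>> carry_out([
  [[-0.06, 0.4, 0.4, 0], [-0.06, 0.4, 0.5, 0], [-0.06, 0.4, 0.06, 0], [-0.054, 0.37, -0.12, 0], [-0.054, 0.37, -0.12, 0], [-0.054, 0.37, -0.12, 0], [-0.054, 0.37, -0.12, 0], [-0.054, 0.37, -0.12, 0], [-0.054, 0.37, -0.12, 0], [-0.054, 0.37, -0.12, 0], [-0.054, 0.37, -0.12, 0], [0, 0, 0, 0]],
])

```text
clock: 7.05
tool_pos: [0.4691, 0.1016, 0.0315]
ee_rot: [0.997, 0.071, -0.0, -0.0]
wrist_force: [-0.1, 0.7, 0.0]
finger_gap: -0.0001
grasp_force: 0.0
```

>>> carry_out([
  [[-0.06, 0.4, 0.4, 0], [-0.06, 0.4, 0.5, 0], [-0.06, 0.4, 0.06, 0], [-0.054, 0.37, -0.12, 0], [-0.054, 0.37, -0.12, 0], [-0.054, 0.37, -0.12, 0], [-0.054, 0.37, -0.12, 0], [-0.054, 0.37, -0.12, 0], [-0.054, 0.37, -0.12, 0], [-0.054, 0.37, -0.12, 0], [-0.054, 0.37, -0.12, 0], [0, 0, 0, 0]],
])

```text
clock: 8.25
tool_pos: [0.463, 0.1432, 0.0315]
ee_rot: [0.997, 0.071, -0.0, -0.0]
wrist_force: [0.1, -0.5, -0.5]
finger_gap: -0.0001
grasp_force: 0.0
```

>>> carry_out([
  [[-0.05, 0.35, 0, 0], [-0.05, 0.35, 0, 0], [0, 0, 0, 0], [0, 0, 1, 0], [0, 0, 3, 0], [0, 0, 4, 0], [-2, 0, 4, 0], [-4, 0, 0, 0], [-4, 0, 0, 0], [-2, 0, 0, 0], [0, 0, 0, 0], [0, 0, 0, 0]],
])

```text
clock: 9.45
tool_pos: [0.3429, 0.1497, 0.1527]
ee_rot: [0.997, 0.071, 0.001, -0.0]
wrist_force: [-0.4, 0.1, -0.5]
finger_gap: -0.0
grasp_force: 0.0
```

Run:
```python
from plant import bot,cams
from h import *
s=bot.sense();print(s["tool_pos"],s["wrist_force"],s["clock"])
f=cams.grab_frame("scene")
big=cv2.resize(f["frame"][110:270,130:340],None,fx=3.7,fy=3.7,interpolation=cv2.INTER_CUBIC)
cv2.imwrite("pics/s4.png",cv2.cvtColor(big,cv2.COLOR_RGB2BGR))
h=hsv(f);m=((h[...,0]<8)|(h[...,0]>172))&(h[...,1]>170)&(h[...,2]>60)
print([(b[0].round(1),b[1]) for b in blobs(m,15)])
```

```text
[0.34288397 0.14973442 0.1526931 ] [-0.38698239  0.06295009 -0.53248918] 9.45
[(array([182.9, 220.5]), np.int32(53)), (array([213.5, 240.3]), np.int32(61))]
```

View pics/s4.png

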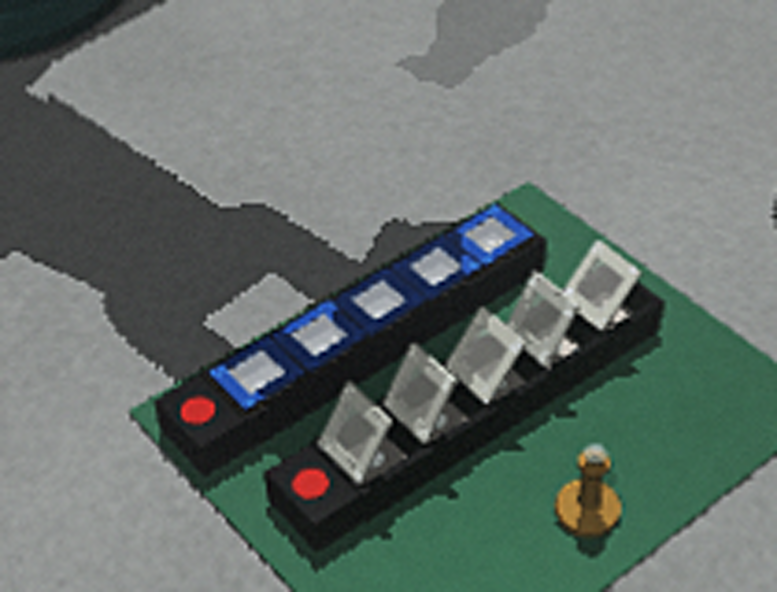

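All five blue lids lie flat, from (255,370) to (490,235). Both red dots are where they started, the white lids stand open, the holder has not moved and the arm is clear, so I'll hand in.

```bash
python3 -c "
from plant import bot
print(bot.hand_in())"
```

```text
the job is handed in; nothing more can be done
None
```

I shut all five blue lids in order from the red-dot end and handed the job in at about 9.5 s; in the last picture the lids looked flat, both trays and the holder had not moved, the white lids stood open and the arm was clear (the loupe was out of that view but never approached), and no verdict was returned.

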